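Hang the little pot on the bent rail

ROBOT

A 6-joint arm with a two-finger parallel gripper is mounted at the origin on a cart in front of the work surface, level with it; the furniture and walls round the work are solid. World frame = base frame: x ahead of the robot, y to its left, z up, the work surface at z = 0. Lengths are in m, angles in degrees, forces in N, time in s.
With the tool pointing down it reaches from about 0.4 to 0.825 m from the base axis. Payload 7 kg.
Tool frame: the origin (TCP) lies on the centre line of the jaws, within the pads' length; the fingertips stand 19 mm ahead of it and the grasp point (between the pads) is the TCP; z points along the fingers, y is the line along which they close (so a half turn about z gives the same grasp; the last joint's range is limited). The gripper opens to 88 mm and grips with 3 to 60 N. Pads are 19 mm wide; open, the fingers measure 130 mm over their backs; the gripper's body (78 mm by 193 mm) begins 47 mm behind the grasp point.
Start: joints at [81.652, 20.546, 0.682, 0, -70.136, -16.507], TCP at [0.284, 0.612, 0.246] pointing down, gripper open.
Joint ranges: [-176.03, 176.03], [-82.01, 121.73], [-58.28, 71.71], [-173.87, 95.51], [-174.79, -0.11], [-173.66, 173.66]. Speed limits (degrees/s): [136.94, 136.94, 172.46, 180, 180, 180].

INTERFACE

Orientations are given as [roll, pitch, yaw] about the fixed x, y, z axes, in that order (R = Rz(yaw) Ry(pitch) Rx(roll)).
In Python, from plant import * gives the robot as it stands. The module is installed in compiled form; this text tells all that it offers.
- The arm moves only by the tool play_rows, never from a script. Its argument "deltas" is a list of rows, each a list of 6 numbers: the shift along the world's x, y, z scaled (see below), then the turn, a rotation vector about the world's x, y, z scaled (see below). A call has 1 to 10 rows; each row shifts and turns the commanded pose from where the row before left it; what a row does not reach is not made up. The controller multiplies each number of a shift by 800 mm and each number of a turn by 180 degrees. A row lasts 1/10 s, in which the tool goes at most 50 mm and 8.59 degrees, less where a joint would pass 70% of its speed; a pose out of reach is approached as far as the arm can. A call with a number of a shift or a turn outside -1 to 1 is refused whole. A call with a gripper value outside its range is refused whole. "gripper" is the gripper command: -1 is shut, 1 is fully open, values between are in proportion, set as the call begins (left out, the last holds). The fingers move at their own pace and stop on an object; the grip force is fixed at half the most. Time passes only in rows, so rows that do not move let the fingers close. It gives the time, the measured TCP pose, the force, the opening and the grip force at its end, in the units of the state.
- get_obs(): the state, without advancing time (a new reading comes with each control period).
- snapshot(name): name is "scene" or "side" or "wrist"; returns (picture, depth): 480x640x3 uint8, blue, green, red; 480x640 float32, m along the optical axis (not along the pixel's ray), 0 where there is no reading.
- camera_model(name): a dict with "fx", "fy", "cx", "cy" (pixels), "world_to_cam" (4x4, takes a point from world to camera coordinates). Camera axes: x right, y down, z forward; pixel columns grow to the right and rows downward; lengths in m; the calibration is good to about 2 mm. A picture is of the moment at which its call begins: read the wrist's pose just before it. camera_model takes no time and is no camera call; for the wrist camera it gives the pose at the moment of the call.
- close_job(): hands the job in; it is judged then, once.
The state is a dict: "clock": time; "joint_pos": joint angles; "qvel": joint speeds; "tau": joint torques, N m; "tool_pos": TCP position; "orientation": TCP orientation; "force": force on the tool from outside, world axes, zero at the start; "moment": the same for the moment, N m; "opening": finger opening in m; "gripper_force": force on a finger pad.
Only numpy, scipy, OpenCV 4.12 (cv2) and the standard library are available. Lean on these libraries where they do the work, as an engineer would, in place of code of your own. Each camera call takes 0.05 s, during which the arm holds its last target. There are 200 camera calls.

TASK

Pick up the little copper pot by the tab on top of its ring, thread the ring onto the open end of the bent rail and slide it along the rod, round both bends, past the red sprung catch until it is fully home against the black stop with the catch sprung back behind it, then let go so that it hangs there. Feel your way round and push gently: do not force the ring against the rail, 25 newtons is already too much. Leave the mug, the tin and the spice jar that stand near the pot and rail alone.

Things in the scene. Friction and masses are not known exactly. Their poses are not given: they have to be found in the camera images.
- rail: Fixed rail: level round steel rod, 10 mm thick, centre line 125 mm above the worktop, bent twice in plan. Origin on the worktop; z up; yaw within 0.25 rad of the room's. Oak foot x -80..+110, y -125..+155, 14 mm high. Nothing on it is higher than 135 mm. Rod (this frame, x, y in mm): open end (-40, 140), corners near (-40, 30) and (40, 30), stop at (40, -68), post down to the foot at (40, -105).
- rail_tip (a point): Extreme point of the rod's rounded open end, at (-40, 140, 125) mm in the rail's frame (axes parallel to the rail's). The ring goes on here, moving along the rail's -y; the first part is straight for 70 mm or more.
- rail_mid (a point): Drawn place of the middle part's midpoint, (0, 30, 125) mm in the rail's frame. The middle runs along x, 40 mm straight, with a 90 degree arc of 20 mm centre-line radius at each end, leading into the first part (x = -40) and the last part (x = 40). The rod was bent by hand: the true middle with both bends lies up to 20 mm off along y, either way, not shown here: feel or look for it.
- rail_home (a point): Point on the rod's centre line, (40, -63, 125) mm in the rail's frame, where the ring's centre is when the ring rests against the stop (a rigid black disc 20 mm across, near face 5 mm farther on along the rail's -y).
- catch (a joint): Red sprung wire catch, 6 mm thick, level with the rod, on a vertical hinge at (85, 12) mm of the rail's frame. Closed (0 rad) its end is at (50, -56), 2 mm clear of a ring at home. A ring pushed towards the stop wedges it outward (positive, to about 0.1 rad, taking about 4 to 12 N along the rod) until it snaps back to 0 behind the ring and keeps it in.
- pot_ring (a point): Centre of the pot's ring, a steel collar 10 mm long, 15 mm bore, 26 mm outside: 2.5 mm play all round on the rod. 85 mm above the pot's underside. The bore runs along this frame's y, so y must follow the rod; z up; either end may go first. The pot starts standing left of the rail, yaw within 0.5 rad of the room's.
- pot_tab (a point): Place to grip: on the black flat tab above the ring, 35 mm above the ring's centre, 120 mm above the pot's underside. Tab 10 mm thick along y (the bore), 26 mm wide along x, 38 mm high (97 to 135 mm above the underside). Below the ring a wire bail carries a copper cup 48 mm across, 42 mm high. Whole pot 0.12 to 0.2 kg.
- mug: Purple mug nearest the rail (not the ones far left), 86 x 125 x 96 mm, a bystander; origin at the centre of its underside.
- tin: Small red tin, 75 mm across, 58 mm high, a bystander; origin at the centre of its underside.
- spice: Spice jar, 41 mm across, 105 mm high, a bystander; origin at the centre of its underside.

How it is judged:
By the outcome, as a careful person would: the job done as asked, in the order asked, and still so for the second after the job is handed in, with the robot touching nothing.
It also fails if it takes over 67 s, if anything falls off the work surface, if the arm or the gripper's body presses on something with over 40 N, if the wrist force passes 120 N, or if a joint passes its speed limit or range.

## Working session

There is one attempt and no reset: what is moved stays moved. The work goes in short steps, Python scripts to look and compute and a tool call to move; the robot and the scene stay as the last step left them, time stands still between calls to the robot, and variables do not carry over. Pictures are saved under pics/ and viewed, at most 10 in all, crops included, and the job is handed in when it is done.

Besides the shell and the picture viewer there is one more tool, called as name(argument=value, ...) on one line, values as JSON. play_rows: Moves the arm, as the interface text tells. Its arguments: {"type":"object","properties":{"deltas":{"type":"array","items":{"type":"array","items":{"type":"number","minimum":-1,"maximum":1}}},"gripper":{"type":"number"}},"required":["deltas"]}

```bash
mkdir -p pics; cat > h.py <<'E'
from plant import *
import numpy as np, cv2, pickle
def grab(n):
    m=camera_model(n); p,d=snapshot(n); pickle.dump((m,p,d),open(n+'.pkl','wb')); return m,p,d
def world(m,d):
    v,u=np.mgrid[:480,:640]
    c=np.stack([(u-m['cx'])/m['fx']*d,(v-m['cy'])/m['fy']*d,d],-1)
    T=np.linalg.inv(m['world_to_cam']); return c@T[:3,:3].T+T[:3,3]
def ray(m,u,v,z):
    T=np.linalg.inv(m['world_to_cam']); r=T[:3,:3]@np.array([(u-m['cx'])/m['fx'],(v-m['cy'])/m['fy'],1])
    return T[:3,3]+r*(z-T[2,3])/r[2]
E
python3 - <<'E'
from h import *
a=grab('scene');b=grab('side')
cv2.imwrite('pics/a.png',a[1]);cv2.imwrite('pics/b.png',b[1])
for x in(a,b):
    T=np.linalg.inv(x[0]['world_to_cam']);print(T[:3,3],T[:3,2])
print(get_obs())
E
```

```text
[ 0.07557677 -0.56611612  0.57927737] [ 0.49808668  0.73878506 -0.45398932]
[ 0.53927965 -0.77381376  0.63663996] [ 0.04707955  0.87867479 -0.47509381]
{'clock': 0.1, 'joint_pos': array([ 8.16508423e+01,  2.05851925e+01,  6.38562178e-01, -1.81024080e-02,
       -7.01372519e+01, -1.65060239e+01]), 'qvel': array([ 0.00819524,  0.04181341,  0.08889843, -0.0110908 , -0.00184343,
       -0.03318648]), 'tau': array([-1.84464887e-03, -5.84163308e+01,  2.93752867e+01,  7.01543882e+00,
        1.02342243e-02, -4.38102734e-05]), 'tool_pos': array([0.28357526, 0.61207554, 0.24473586]), 'orientation': array([ 1.79914739e+02, -7.51734327e-03, -2.48613391e+01]), 'force': array([-0.04753694, -0.19449417, -0.97104938]), 'moment': array([ 0.01088316, -0.02085378,  0.0589559 ]), 'gripper_force': 0.0, 'opening': 0.08742072256275488}
```

View pics/a.png

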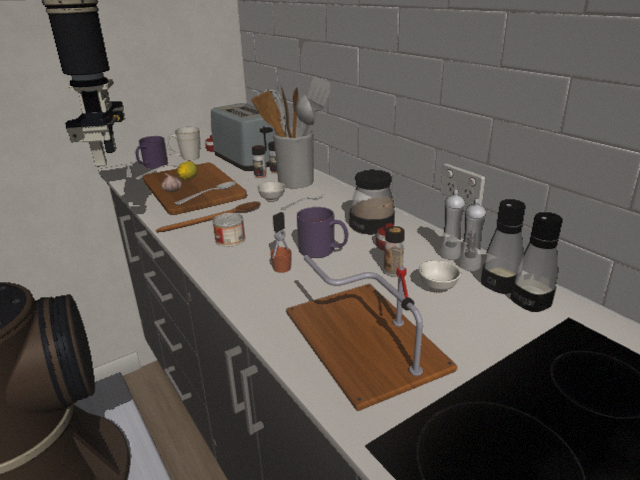

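View pics/b.png

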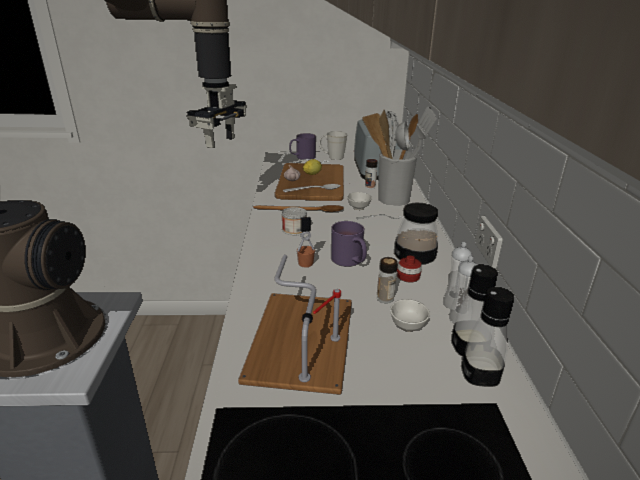

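The scene view shows the pot with its tab at (279,222), the rail tip at (308,260), the bends near (330,282) and (400,290), and the stop at (406,303). In the side view the tab is at (306,225), the tip at (285,258) and the stop at (308,318).

```bash
cat > m.py <<'E'
from h import *
for n in('scene','side'):
    m,p,d=pickle.load(open(n+'.pkl','rb')); W=world(m,d); ok=d>0
    hsv=cv2.cvtColor(p,cv2.COLOR_BGR2HSV)
    x,y,z=W[...,0],W[...,1],W[...,2]
    # foot
    seed={'scene':(350,340),'side':(290,340)}[n]
    b=(ok&(abs(z-.014)<.008)&(hsv[...,1]>100)&(hsv[...,0]<20)).astype(np.uint8)
    k,l=cv2.connectedComponents(b); lab=l[seed[1],seed[0]]
    P=W[l==lab]; r=cv2.minAreaRect(P[:,:2].astype(np.float32)*1000); print(n,'foot',lab,len(P),np.median(P[:,2]),r); print(cv2.boxPoints(r))
    # rod points
    c=np.array(r[0])/1000
    q=ok&(z>.115)&(z<.14)&(np.hypot(x-c[0],y-c[1])<.19)
    Q=W[q];uv=np.argwhere(q);H=hsv[q]
    i=np.argsort(-Q[:,1])[::max(1,len(Q)//45)]
    for j in i: print(np.round(Q[j]*1000).astype(int),uv[j][::-1],H[j])
E
python3 m.py
```

```text
scene foot 22 10812 0.013695710567905806 ((527.9571533203125, -21.94244384765625), (282.2969055175781, 188.21900939941406), 81.3165283203125)
[[ 413.61642 -147.26474]
 [ 599.6779  -175.68121]
 [ 642.29785  103.37985]
 [ 456.2364   131.79633]]
[492 107 129] [305 255] [137  15 119]
[487  93 123] [307 262] [ 11  20 102]
[486  81 125] [310 264] [156  13  96]
[490  68 129] [316 264] [ 17  14 132]
[487  57 130] [318 267] [165   4 122]
[481  45 129] [319 271] [135  13 119]
[485  36 129] [324 273] [158   8 124]
[477  27 124] [323 279] [150  12  88]
[482  16 130] [329 278] [168  10 123]
[478   9 125] [330 283] [158   9 112]
[485   3 127] [335 282] [144   8 156]
[514   1 129] [350 276] [ 10  12 133]
[500  -2 120] [344 284] [  4  18 116]
[495  -3 129] [342 281] [135   9 165]
[517  -4 129] [353 277] [135   7 146]
[507  -6 125] [349 281] [155  11 134]
[517  -7 124] [354 280] [140  13 122]
[531  -8 130] [361 275] [145  10 149]
[534 -10 129] [363 275] [145  10 153]
[543 -12 125] [368 276] [150   7 138]
[547 -18 127] [372 276] [143  16 131]
[549 -26 128] [376 277] [155  14 110]
[596 -32 131] [399 26
[... 2257 characters left out ...]
3 128] [326 300] [  9 173 115]
[551 -69 130] [312 301] [120   7 106]
[573 -73 125] [324 305] [  2 207 106]
[547 -77 130] [310 304] [130   6 118]
[549 -82 127] [311 307] [113  11  97]
[560 -88 126] [317 309] [  0 211 134]
[540 -91 127] [306 310] [11 42 97]
[556 -96 124] [315 313] [  6 186 115]
[ 535 -109  131] [303 314] [ 13 138  48]
[ 535 -113  121] [303 320] [113  30  34]
[ 538 -115  131] [305 316] [110  33  23]
[ 545 -116  119] [309 322] [110  17  44]
[ 538 -118  129] [305 318] [120   5 113]
[ 540 -126  129] [306 321] [120   4 131]
[ 542 -132  127] [307 324] [113   9 108]
[ 542 -136  124] [307 327] [120   9 110]
[ 542 -141  115] [307 333] [11 49 88]
[ 538 -144  124] [305 330] [130   5 148]
```

```bash
cat > m2.py <<'E'
from h import *
th=np.radians(-8.6);R=np.array([[np.cos(th),-np.sin(th)],[np.sin(th),np.cos(th)]]);O=np.array([.5121,-.0356])
for n in('scene','side'):
    m,p,d=pickle.load(open(n+'.pkl','rb')); W=world(m,d); ok=d>0
    L=(W[...,:2]-O)@R*1000; z=W[...,2]*1000
    hsv=cv2.cvtColor(p,cv2.COLOR_BGR2HSV); X,Y=L[...,0],L[...,1]
    rod=ok&(z>108)&(z<136)&(hsv[...,1]<70)
    def mids(q,ax):
        out=[]
        vu=np.argwhere(q)
        for k in np.unique(vu[:,ax]):
            s=vu[vu[:,ax]==k]; c=s.mean(0); w=ray(m,c[1],c[0],.125); out.append(np.r_[(w[:2]-O)@R*1000,len(s)])
        return np.round(np.array(out)).astype(int)
    q=rod&(abs(X)<22)&(Y>0)&(Y<60); print(n,'mid',mids(q,1).tolist())
    q=rod&(abs(X+40)<15)&(Y>55)&(Y<150); print('first',mids(q,0).tolist())
    q=rod&(abs(X-40)<13)&(Y>-60)&(Y<5); print('last',mids(q,0).tolist())
    # pot
    x,y=W[...,0],W[...,1]
    su,sv={'scene':(279,222),'side':(306,225)}[n]
    c0=W[sv-2:sv+3,su-2:su+3].reshape(-1,3); c0=np.median(c0[c0[:,2]>.05],0); print('tab seed',c0)
    near=ok&(np.hypot(x-c0[0],y-c0[1])<.03)
    t=near&(W[...,2]>.101)&(W[...,2]<.14); P=W[t]; print('tab',len(P),P.min(0),P.max(0),P.mean(0))
    v=np.argwhere(t); print('px',v.min(0),v.max(0))
    f=np.median(P,0); 
    U,S,V=np.linalg.svd(P-P.mean(0),full_matrices=False);print('normal',V[2],S)
    cu=near&(W[...,2]<.045)&(W[...,2]>.003)&(hsv[...,1]>110); C=W[cu]
    # circle r=24 fit
    from scipy.optimize import least_squares
    if len(C)>10: s=least_squares(lambda q:np.hypot(C[:,0]-q[0],C[:,1]-q[1])-.024,C[:,:2].mean(0)+[.0,.02],loss='soft_l1',f_scale=.002);print('cup',s.x,len(C))
    cv2.imwrite(f'pics/p_{n}.png',cv2.resize(p[sv-40:sv+60,su-50:su+50],None,fx=4,fy=4,interpolation=2)) 
    # tall things near
    for nm,a in(('mug',(120,.09)),):
        pass
    for px in {'scene':((316,235),(397,232),(229,222)),'side':((347,243),(388,268),(294,213))}[n]: print('thing',px,np.round(W[px[1],px[0]],3))
a,b=cv2.imread('pics/p_scene.png'),cv2.imread('pics/p_side.png');cv2.imwrite('pics/pp.png',np.hstack([a,b]))
E
python3 m2.py
```

```text
scene mid [[-18, 41, 1], [-17, 39, 2], [-18, 34, 7], [-17, 33, 7], [-14, 34, 6], [-13, 33, 6], [-11, 34, 7], [-8, 34, 6], [-7, 33, 6], [-5, 34, 7], [-2, 35, 6], [-1, 34, 6], [1, 33, 6], [3, 34, 7], [5, 34, 6], [7, 33, 6], [9, 34, 7], [11, 34, 6], [13, 34, 6], [14, 33, 6], [17, 33, 7], [19, 34, 6], [20, 33, 6], [21, 32, 5], [23, 31, 3]]
first [[-36, 144, 3], [-38, 141, 5], [-39, 137, 6], [-39, 133, 7], [-39, 129, 7], [-39, 125, 7], [-39, 121, 7], [-40, 117, 8], [-40, 113, 8], [-39, 109, 8], [-39, 105, 8], [-39, 101, 8], [-39, 97, 8], [-39, 93, 8], [-39, 89, 8], [-39, 85, 8], [-39, 82, 8], [-39, 78, 8], [-39, 74, 8], [-39, 71, 9], [-39, 67, 9], [-41, 64, 7], [-43, 62, 4], [-44, 58, 3], [-45, 56, 1]]
last [[45, 11, 2], [44, 8, 4], [43, 5, 7], [42, 2, 8], [41, -1, 9], [40, -4, 8], [40, -8, 9], [40, -11, 9], [40, -14, 9], [40, -18, 9], [40, -21, 10], [40, -24, 10], [40, -28, 10], [41, -31, 9], [41, -35, 8], [40, -38, 9], [40, -41, 9], [40, -44, 9], [40, -47, 10], [40, -50, 9], [39, -53, 8], [36, -55, 3], [36, -57, 2], [35, -60, 1]]
tab seed [0.53632691 0.27782649 0.11759404]
tab 180 [0.52
[... 961 characters left out ...]
38, 10, 3], [41, 7, 5], [40, 3, 6], [41, 0, 6], [40, -4, 5], [41, -7, 5], [40, -10, 6], [41, -13, 6], [40, -17, 5], [40, -20, 5], [40, -23, 6], [40, -26, 6], [40, -29, 5], [40, -32, 5], [40, -36, 6], [40, -39, 6], [40, -42, 5], [40, -45, 5], [40, -48, 6], [40, -51, 6], [41, -54, 5], [44, -56, 1]]
tab seed [0.53993252 0.27821684 0.1145826 ]
tab 145 [0.52472366 0.27218482 0.10106862] [0.55007102 0.28758604 0.13606257] [0.53742583 0.2785249  0.11956315]
px [217 300] [231 310]
normal [-0.11800385  0.9922581  -0.03871635] [0.1271663  0.09492677 0.03473917]
cup [0.53674541 0.28316092] 279
thing (347, 243) [0.644 0.263 0.072]
thing (388, 268) [0.722 0.103 0.096]
thing (294, 213) [0.505 0.476 0.056]
```

View pics/pp.png

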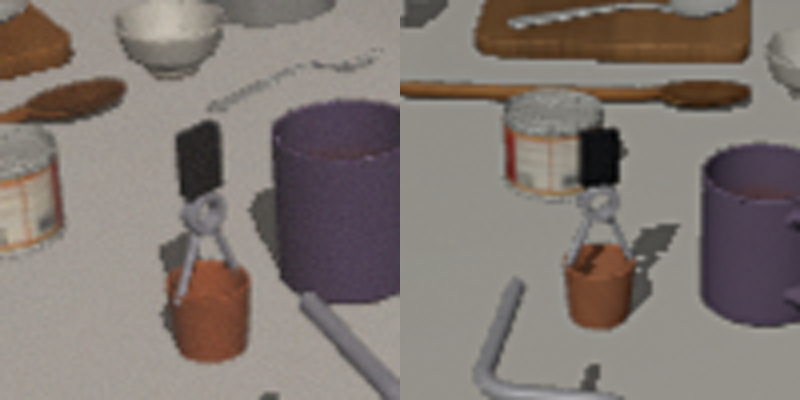

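The crop shows the tab upright and facing nearly along -y, with the mug just to its right. The rail fits its frame: yaw -8.6°, origin (512.1, -35.6), true middle at rail y≈33. The pot is near (0.538, 0.284), yaw about +7°.

play_rows(deltas=[[0.0318, -0.041, -0.003, 0, 0, 0.0178], [0.0318, -0.041, -0.003, 0, 0, 0.0178], [0.0318, -0.041, -0.003, 0, 0, 0.0178], [0.0318, -0.041, -0.003, 0, 0, 0.0178], [0.0318, -0.041, -0.003, 0, 0, 0.0178], [0.0318, -0.041, -0.003, 0, 0, 0.0178], [0.0318, -0.041, -0.003, 0, 0, 0.0178], [0.0318, -0.041, -0.003, 0, 0, 0.0178], [0.0318, -0.041, -0.003, 0, 0, 0.0178], [0.0318, -0.041, -0.003, 0, 0, 0.0178]], gripper=0.1)

```text
clock: 1.1
tool_pos: [0.5387, 0.2829, 0.2212]
orientation: [180.0, 0.0, 7.3]
force: [0.8, 1.3, -1.1]
opening: 0.0482
gripper_force: 0.0
```

play_rows(deltas=[[0, 0, 0, 0, 0, 0], [0, 0, 0, 0, 0, 0]])

```text
clock: 1.3
tool_pos: [0.5385, 0.2833, 0.221]
orientation: [180.0, 0.1, 7.0]
force: [0.5, 0.1, -0.3]
opening: 0.0481
gripper_force: 0.0
```

```bash
python3 - <<'E'
from h import *
o=get_obs();print(o['tool_pos'],o['orientation'],o['force'],o['opening'],o['clock'])
m,p,d=grab('wrist');cv2.imwrite('pics/w1.png',p)
W=world(m,d);ok=d>0;x,y,z=[W[...,i] for i in range(3)]
q=ok&(np.hypot(x-.538,y-.284)<.03)&(z>.12)&(z<.145)
P=W[q]
if len(P)>20:
    T=P[P[:,2]>np.percentile(P[:,2],90)-.004]
    print(len(P),np.median(T[:,2]),cv2.minAreaRect(T[:,:2].astype(np.float32)*1000),T.mean(0),np.argwhere(q).min(0),np.argwhere(q).max(0))
E
```

```text
[0.53847323 0.28331316 0.22100679] [1.79973016e+02 5.17167212e-02 7.03348172e+00] [ 0.54717771  0.09794765 -0.26610693] 0.04810905570174055 1.3
543 0.13386740544152473 ((539.3366088867188, 284.3607482910156), (26.09689712524414, 9.953335762023926), 14.448175430297852) [0.53964589 0.28439315 0.13378524] [229 309] [268 325]
```

View pics/w1.png

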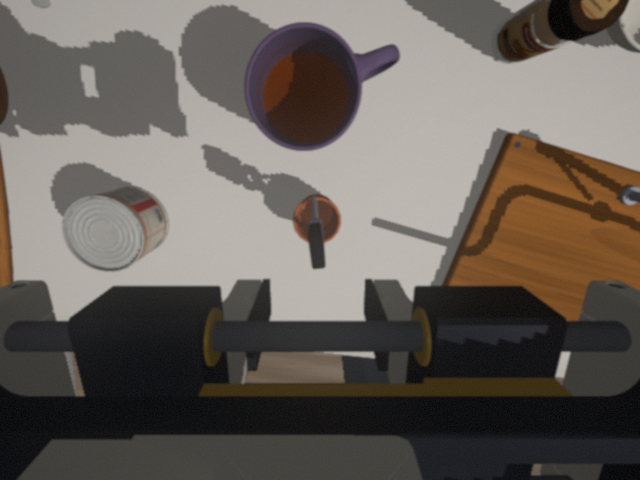

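The wrist view shows the tab's top at (317,255) as a 26.1 x 10.0 mm rectangle, centre (539.3, 284.4), yaw 14.4° and height 134 mm, which all match. The tin, at (105,228), and the mug, at (303,85), are clear of the fingers.

play_rows(deltas=[[0.001, 0.0013, 0, 0, 0, 0.041], [0, 0, -0.031, 0, 0, 0], [0, 0, -0.031, 0, 0, 0], [0, 0, -0.031, 0, 0, 0], [0, 0, -0.031, 0, 0, 0], [0, 0, 0, 0, 0, 0], [0, 0, 0, 0, 0, 0]])

```text
clock: 2.05
tool_pos: [0.5386, 0.2863, 0.1227]
orientation: [180.0, 0.0, 14.7]
force: [-0.2, -0.0, 0.6]
opening: 0.0483
gripper_force: 0.0
```

play_rows(deltas=[[0, 0, 0, 0, 0, 0], [0, 0, 0, 0, 0, 0], [0, 0, 0, 0, 0, 0], [0, 0, 0, 0, 0, 0], [0, 0, 0, 0, 0, 0]], gripper=-1)

```text
clock: 2.55
tool_pos: [0.539, 0.2855, 0.1227]
orientation: [-180.0, -0.0, 14.6]
force: [-0.5, -0.6, 0.2]
opening: 0.0141
gripper_force: 0.0
```

play_rows(deltas=[[0, 0, 0, 0, 0, 0], [0, 0, 0, 0, 0, 0], [0, 0, 0, 0, 0, 0]])

```text
clock: 2.85
tool_pos: [0.5389, 0.2854, 0.1224]
orientation: [180.0, 0.0, 14.6]
force: [0.0, -1.3, 1.1]
opening: 0.0099
gripper_force: 30.0
```

play_rows(deltas=[[0, 0, 0.025, 0, 0, 0], [0, 0, 0.025, 0, 0, 0], [-0.0104, -0.038, 0, 0, 0, -0.0258], [-0.0104, -0.038, 0, 0, 0, -0.0258], [-0.0104, -0.038, 0, 0, 0, -0.0258], [-0.0104, -0.038, 0, 0, 0, -0.0258], [-0.0104, -0.038, 0, 0, 0, -0.0258], [0, 0, 0, 0, 0, 0], [0, 0, 0, 0, 0, 0], [0, 0, 0, 0, 0, 0]])

```text
clock: 3.85
tool_pos: [0.4977, 0.134, 0.1624]
orientation: [-180.0, -0.0, -8.6]
force: [-0.2, 1.1, -1.5]
opening: 0.0098
gripper_force: 30.0
```

```bash
cat > look.py <<'E'
from h import *
import sys
o=get_obs();print(o['tool_pos'],o['orientation'],o['force'],o['opening'],o['clock'])
a=grab('scene');b=grab('side');w=grab('wrist')
def crop(x,u,v,r=50): return cv2.resize(x[1][v-r:v+r,u-r:u+r],(400,400),interpolation=2)
s=[int(i) for i in sys.argv[2:6]]
cv2.imwrite('pics/'+sys.argv[1]+'.png',np.hstack([crop(a,*s[:2]),crop(b,*s[2:])]))
def px(m,P):
    c=m['world_to_cam']@np.r_[P,1];return c[:2]/c[2]*[m['fx'],m['fy']]+[m['cx'],m['cy']]
# bright steel ring: expected pixel from TCP
R0=o['tool_pos']-[0,0,.0374]
for x,n in((a,'scene'),(b,'side')): print(n,'ring expected px',px(x[0],R0).round(1),'tip px',px(x[0],[.4935,.1088,.125]).round(1))
E
python3 look.py g1 305 255 290 250
```

```text
[0.49768849 0.1340225  0.16239759] [-1.79980073e+02 -1.75895081e-02 -8.61301925e+00] [-0.23983929  1.05912255 -1.47652274] 0.009834674306857622 3.85
scene ring expected px [299.6 250.4] tip px [305.1 256.5]
side ring expected px [287.1 249.7] tip px [284.7 255.4]
```

View pics/g1.png

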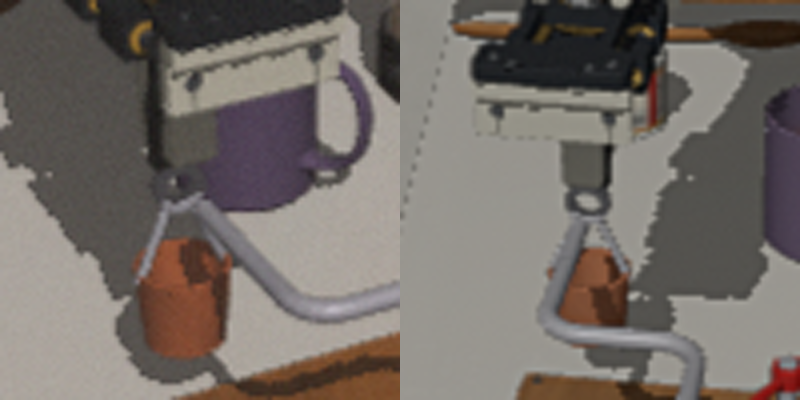

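The crops show the ring at scene px (299.5,251) and side px (287,250.5), lined up just short of the rod tip and at the expected places. Next I thread it on slowly.

play_rows(deltas=[[-0.0019, -0.0124, 0, 0, 0, 0], [-0.0019, -0.0124, 0, 0, 0, 0], [-0.0019, -0.0124, 0, 0, 0, 0], [-0.001, -0.0062, 0, 0, 0, 0], [0, 0, 0, 0, 0, 0], [0, 0, 0, 0, 0, 0]])

```text
clock: 4.6
tool_pos: [0.4921, 0.0986, 0.1625]
orientation: [-180.0, -0.0, -8.7]
force: [0.8, -1.0, -1.6]
opening: 0.0097
gripper_force: 30.0
```

play_rows(deltas=[[-0.0019, -0.0124, 0, 0, 0, 0], [-0.0019, -0.0124, 0, 0, 0, 0], [-0.0019, -0.0124, 0, 0, 0, 0], [0, 0, 0, 0, 0, 0]])

```text
clock: 5.0
tool_pos: [0.4869, 0.0677, 0.1623]
orientation: [180.0, 0.0, -8.7]
force: [-0.3, 0.4, -1.1]
opening: 0.0099
gripper_force: 30.0
```

play_rows(deltas=[[-0.0019, -0.0124, 0, 0, 0, 0], [-0.0019, -0.0124, 0, 0, 0, 0], [-0.0019, -0.0124, 0, 0, 0, 0], [0, 0, 0, 0, 0, 0], [0, 0, 0, 0, 0, 0]])

```text
clock: 5.5
tool_pos: [0.4829, 0.0388, 0.1624]
orientation: [-180.0, -0.0, -8.7]
force: [0.1, -0.3, -1.6]
opening: 0.0099
gripper_force: 30.0
```

```bash
python3 look.py g2 322 275 290 272
```

```text
[0.48285373 0.03884028 0.16241844] [-1.79993049e+02 -9.98720526e-03 -8.69909331e+00] [ 0.10534375 -0.28836466 -1.60710576] 0.00986859031781848 5.5
scene ring expected px [322.  274.5] tip px [305.1 256.5]
side ring expected px [278.2 272.5] tip px [284.7 255.4]
```

View pics/g2.png

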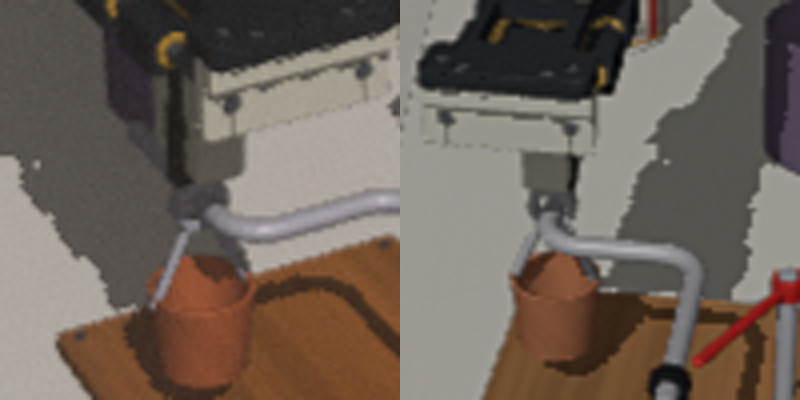

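Both crops show the ring on the rod, with the rod running out of its bore. It is at rail y≈69 with no contact force. Joint 6 would reach about 172° at full turn (limit 173.7°), so I'll turn about 86° of the 90°.

```bash
python3 - <<'E'
import numpy as np
th=np.radians(-8.6);R=np.array([[np.cos(th),-np.sin(th)],[np.sin(th),np.cos(th)]])
a=np.radians(np.arange(0,91,7.5))
A=np.c_[-20-20*np.cos(a),53-20*np.sin(a)]
B=np.c_[20+20*np.sin(a),13+20*np.cos(a)]
np.set_printoptions(suppress=True)
print((np.diff(A,axis=0)@R.T/800).round(5).tolist());print((np.diff(B,axis=0)@R.T/800).round(5).tolist())
print('x 8mm',(R@[8,0]/800).round(5),'-y 8',(R@[0,-8]/800).round(5))
E
```

```text
[[-0.00028, -0.00326], [0.00015, -0.00327], [0.00058, -0.00322], [0.00099, -0.00312], [0.00139, -0.00296], [0.00176, -0.00275], [0.00211, -0.0025], [0.00242, -0.0022], [0.00268, -0.00187], [0.0029, -0.0015], [0.00308, -0.00111], [0.00319, -0.0007]]
[[0.00319, -0.0007], [0.00308, -0.00111], [0.0029, -0.0015], [0.00268, -0.00187], [0.00242, -0.0022], [0.00211, -0.0025], [0.00176, -0.00275], [0.00139, -0.00296], [0.00099, -0.00312], [0.00058, -0.00322], [0.00015, -0.00327], [-0.00028, -0.00326]]
x 8mm [ 0.00989 -0.0015 ] -y 8 [-0.0015  -0.00989]
```

play_rows(deltas=[[-0.0015, -0.01, 0, 0, 0, 0], [-0.0015, -0.01, 0, 0, 0, 0], [0, 0, 0, 0, 0, 0]])

```text
clock: 5.95
tool_pos: [0.4804, 0.0225, 0.1624]
orientation: [-180.0, -0.0, -8.7]
force: [0.2, 0.3, -0.6]
opening: 0.0097
gripper_force: 30.0
```

play_rows(deltas=[[-0.0003, -0.0033, 0, 0, 0, 0.04], [0.00015, -0.0033, 0, 0, 0, 0.04], [0.0006, -0.0032, 0, 0, 0, 0.04], [0.001, -0.0031, 0, 0, 0, 0.04], [0, 0, 0, 0, 0, 0]])

```text
clock: 6.45
tool_pos: [0.4816, 0.0126, 0.1624]
orientation: [180.0, 0.0, 20.2]
force: [-0.0, 1.3, -1.0]
opening: 0.0096
gripper_force: 30.0
```

play_rows(deltas=[[0.0014, -0.003, 0, 0, 0, 0.04], [0.0018, -0.0027, 0, 0, 0, 0.04], [0.0021, -0.0025, 0, 0, 0, 0.04], [0.0024, -0.0022, 0, 0, 0, 0.04], [0, 0, 0, 0, 0, 0]])

```text
clock: 6.95
tool_pos: [0.4878, 0.0045, 0.1623]
orientation: [-180.0, 0.0, 48.8]
force: [0.4, -0.2, -1.3]
opening: 0.0098
gripper_force: 30.0
```

play_rows(deltas=[[0.0027, -0.0019, 0, 0, 0, 0.04], [0.0029, -0.0015, 0, 0, 0, 0.04], [0.0031, -0.0011, 0, 0, 0, 0.04], [0.0032, -0.0007, 0, 0, 0, 0.035], [0, 0, 0, 0, 0, 0]])

```text
clock: 7.45
tool_pos: [0.4974, 0.0005, 0.1623]
orientation: [-180.0, 0.0, 76.6]
force: [-0.1, -0.3, -2.0]
opening: 0.0099
gripper_force: 30.0
```

play_rows(deltas=[[0.0099, -0.0015, 0, 0, 0, 0], [0.0099, -0.0015, 0, 0, 0, 0], [0, 0, 0, 0, 0, 0]])

```text
clock: 7.75
tool_pos: [0.5144, -0.0019, 0.1623]
orientation: [180.0, 0.0, 76.7]
force: [0.3, -0.2, -1.9]
opening: 0.0097
gripper_force: 30.0
```

play_rows(deltas=[[0.0093, -0.0017, 0, 0, 0, 0], [0.0093, -0.0017, 0, 0, 0, 0], [0.0093, -0.0017, 0, 0, 0, 0], [0, 0, 0, 0, 0, 0]])

```text
clock: 8.15
tool_pos: [0.5365, -0.0062, 0.1622]
orientation: [180.0, 0.0, 76.8]
force: [-0.3, -0.2, -1.3]
opening: 0.0099
gripper_force: 30.0
```

play_rows(deltas=[[0.0032, -0.0007, 0, 0, 0, -0.036], [0.0031, -0.0011, 0, 0, 0, -0.04], [0.0029, -0.0015, 0, 0, 0, -0.04], [0.0027, -0.0019, 0, 0, 0, -0.04], [0, 0, 0, 0, 0, 0]])

```text
clock: 8.65
tool_pos: [0.5451, -0.0103, 0.1623]
orientation: [-180.0, 0.0, 48.6]
force: [-0.1, -0.4, -2.0]
opening: 0.0099
gripper_force: 30.0
```

play_rows(deltas=[[0.0031, -0.0022, 0, 0, 0, -0.04], [0.0025, -0.0025, 0, 0, 0, -0.04], [0.0018, -0.0027, 0, 0, 0, -0.04], [0.0014, -0.003, 0, 0, 0, -0.04], [0, 0, 0, 0, 0, 0]])

```text
clock: 9.15
tool_pos: [0.5519, -0.0187, 0.1623]
orientation: [-180.0, 0.0, 20.0]
force: [0.0, -0.3, -1.8]
opening: 0.0096
gripper_force: 30.0
```

play_rows(deltas=[[0.001, -0.0031, 0, 0, 0, -0.04], [0.0006, -0.0032, 0, 0, 0, -0.04], [0.00015, -0.0033, 0, 0, 0, -0.04], [-0.0003, -0.0033, 0, 0, 0, -0.038], [0, 0, 0, 0, 0, 0]])

```text
clock: 9.65
tool_pos: [0.5529, -0.0289, 0.1623]
orientation: [180.0, 0.0, -8.3]
force: [0.6, -0.5, -1.6]
opening: 0.0097
gripper_force: 30.0
```

play_rows(deltas=[[-0.0007, -0.01, 0, 0, 0, -0.0015], [-0.0015, -0.0099, 0, 0, 0, 0], [-0.0015, -0.0099, 0, 0, 0, 0], [0, 0, 0, 0, 0, 0]])

```text
clock: 10.05
tool_pos: [0.5498, -0.0537, 0.1623]
orientation: [180.0, 0.0, -8.7]
force: [0.6, -1.1, -1.9]
opening: 0.0099
gripper_force: 30.0
```

play_rows(deltas=[[-0.0015, -0.0099, 0, 0, 0, 0], [-0.0015, -0.0099, 0, 0, 0, 0], [-0.0012, -0.0079, 0, 0, 0, 0], [0, 0, 0, 0, 0, 0], [0, 0, 0, 0, 0, 0]])

```text
clock: 10.55
tool_pos: [0.5469, -0.075, 0.1624]
orientation: [-180.0, -0.0, -8.8]
force: [-0.3, 0.2, -0.7]
opening: 0.0097
gripper_force: 30.0
```

play_rows(deltas=[[-0.0004, -0.0025, 0, 0, 0, 0], [-0.0004, -0.0025, 0, 0, 0, 0], [-0.0004, -0.0025, 0, 0, 0, 0], [-0.0004, -0.0025, 0, 0, 0, 0], [-0.0004, -0.0025, 0, 0, 0, 0], [0, 0, 0, 0, 0, 0]])

```text
clock: 11.15
tool_pos: [0.544, -0.0844, 0.1618]
orientation: [-180.0, 0.1, -8.8]
force: [-4.2, 4.4, -1.2]
opening: 0.0101
gripper_force: 30.0
```

play_rows(deltas=[[-0.0004, -0.0025, 0, 0, 0, 0], [-0.0004, -0.0025, 0, 0, 0, 0], [0, 0, 0, 0, 0, 0]])

```text
clock: 11.45
tool_pos: [0.5431, -0.0888, 0.1617]
orientation: [180.0, 0.2, -8.8]
force: [-4.1, -0.6, -1.9]
opening: 0.0097
gripper_force: 30.0
```

play_rows(deltas=[[-0.0004, -0.0025, 0, 0, 0, 0], [-0.0004, -0.0025, 0, 0, 0, 0], [0, 0, 0, 0, 0, 0]])

```text
clock: 11.75
tool_pos: [0.5426, -0.093, 0.1618]
orientation: [180.0, 0.2, -8.8]
force: [-4.8, 0.6, -2.5]
opening: 0.0099
gripper_force: 30.0
```

play_rows(deltas=[[-0.0004, -0.0025, 0, 0, 0, 0], [-0.0004, -0.0025, 0, 0, 0, 0], [0, 0, 0, 0, 0, 0]])

```text
clock: 12.05
tool_pos: [0.542, -0.097, 0.1618]
orientation: [180.0, 0.2, -8.8]
force: [-4.8, 0.7, -2.1]
opening: 0.0094
gripper_force: 30.0
```

play_rows(deltas=[[-0.0004, -0.0025, 0, 0, 0, 0], [-0.0002, -0.0012, 0, 0, 0, 0], [-0.0002, -0.0012, 0, 0, 0, 0], [0, 0, 0, 0, 0, 0]])

```text
clock: 12.45
tool_pos: [0.5434, -0.101, 0.1628]
orientation: [180.0, -0.1, -8.7]
force: [0.0, 0.4, -1.2]
opening: 0.0099
gripper_force: 30.0
```

play_rows(deltas=[[-0.0002, -0.0012, 0, 0, 0, 0], [0, 0, 0, 0, 0, 0]])

```text
clock: 12.65
tool_pos: [0.5427, -0.1018, 0.1625]
orientation: [-180.0, -0.0, -8.7]
force: [-0.3, 0.2, -2.0]
opening: 0.0098
gripper_force: 30.0
```

The sideways force vanished, so the catch has snapped. Now I push gently to feel the stop.

play_rows(deltas=[[-0.0002, -0.0012, 0, 0, 0, 0], [0, 0, 0, 0, 0, 0]])

```text
clock: 12.85
tool_pos: [0.5427, -0.1021, 0.1625]
orientation: [-179.9, -0.0, -8.7]
force: [-0.7, 4.4, -1.2]
opening: 0.0101
gripper_force: 30.0
```

play_rows(deltas=[[-0.0002, -0.0012, 0, 0, 0, 0], [0, 0, 0, 0, 0, 0]])

```text
clock: 13.05
tool_pos: [0.5427, -0.1023, 0.1625]
orientation: [-179.9, -0.1, -8.7]
force: [-0.7, 8.5, 0.3]
opening: 0.0097
gripper_force: 30.0
```

play_rows(deltas=[[0.0001, 0.0006, -0.0014, 0, 0, 0], [0, 0, -0.0014, 0, 0, 0], [0, 0, 0, 0, 0, 0]])

```text
clock: 13.35
tool_pos: [0.5432, -0.1023, 0.1606]
orientation: [-179.9, -0.1, -8.7]
force: [0.5, 6.4, 0.3]
opening: 0.0098
gripper_force: 30.0
```

```bash
python3 look.py g3 403 295 312 308
```

```text
[ 0.5431746  -0.10226036  0.1605561 ] [-1.79922823e+02 -1.05686476e-01 -8.71796710e+00] [0.49006415 6.3863414  0.30026535] 0.009810474314481113 13.35
scene ring expected px [404.6 301.4] tip px [305.1 256.5]
side ring expected px [307.9 315.3] tip px [284.7 255.4]
```

View pics/g3.png

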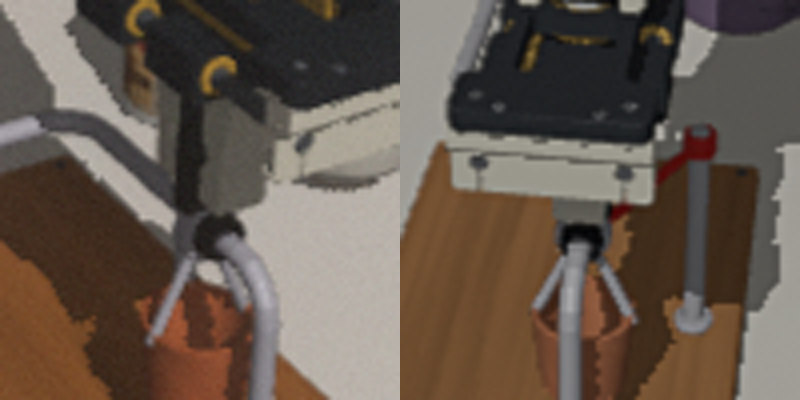

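The crops show the ring hard against the black stop at scene px (404,303), with the red catch back at its closed angle. Now I release and lift clear.

play_rows(deltas=[[0, 0, 0, 0, 0, 0], [0, 0, 0, 0, 0, 0], [0, 0, 0, 0, 0, 0], [0, 0, 0, 0, 0, 0], [0, 0, 0, 0, 0, 0], [0, 0, 0, 0, 0, 0]], gripper=0)

```text
clock: 14.1
tool_pos: [0.5422, -0.1033, 0.1601]
orientation: [180.0, 0.0, -8.8]
force: [-0.6, 0.4, 0.3]
opening: 0.0428
gripper_force: 0.0
```

play_rows(deltas=[[0, 0, 0.01, 0, 0, 0], [0, 0, 0.02, 0, 0, 0], [0, 0, 0.04, 0, 0, 0], [0, 0, 0.04, 0, 0, 0], [-0.02, 0.04, 0.02, 0, 0, 0], [-0.02, 0.05, 0.02, 0, 0, 0], [-0.02, 0.05, 0.02, 0, 0, 0], [0, 0.05, 0, 0, 0, 0], [0, 0.05, 0, 0, 0, 0], [0, 0, 0, 0, 0, 0]])

```text
clock: 15.1
tool_pos: [0.4943, 0.0924, 0.2971]
orientation: [-179.9, -0.1, -8.5]
force: [-0.2, -1.7, -0.5]
opening: 0.0441
gripper_force: 0.0
```

```bash
python3 look.py g4 403 295 312 308
```

```text
[0.49431895 0.09237316 0.29707229] [-1.79919825e+02 -7.40225214e-02 -8.53216829e+00] [-0.21331638 -1.67222315 -0.47012646] 0.044147359458836376 15.1
scene ring expected px [307.7 191. ] tip px [305.1 256.5]
side ring expected px [283.4 201.6] tip px [284.7 255.4]
```

View pics/g4.png

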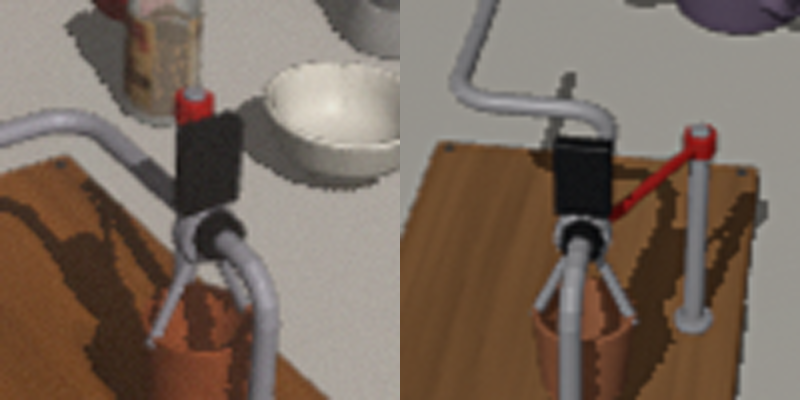

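The pot hangs on the rod with its ring against the stop and the catch closed behind it.

play_rows(deltas=[[0, 0, 0, 0, 0, 0], [0, 0, 0, 0, 0, 0], [0, 0, 0, 0, 0, 0], [0, 0, 0, 0, 0, 0], [0, 0, 0, 0, 0, 0], [0, 0, 0, 0, 0, 0], [0, 0, 0, 0, 0, 0], [0, 0, 0, 0, 0, 0], [0, 0, 0, 0, 0, 0], [0, 0, 0, 0, 0, 0]])

```text
clock: 16.25
tool_pos: [0.4943, 0.0889, 0.2961]
orientation: [180.0, 0.0, -8.7]
force: [0.1, 0.4, 0.1]
opening: 0.0441
gripper_force: 0.0
```

```bash
python3 -c "
from plant import *
print(close_job())"
```

```text
the job is handed in; nothing more can be done
None
```

The job is handed in: the pot hangs on the rail with its ring against the black stop and the catch closed behind it, after about 16 s; the highest force I read was about 8.5 N, and the mug, tin and spice jar were not touched.

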